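# Find the loose clamping bolt and hold its cap open

### The arm

A 6-joint arm with a two-finger parallel gripper is mounted at the origin on a cart in front of the work surface, level with it; the furniture and walls round the work are solid. World frame = base frame: x ahead of the robot, y to its left, z up, the work surface at z = 0. Lengths are in mm, angles in rad, forces in N, time in s.
With the tool pointing down it reaches from about 350 to 975 mm from the base axis. Payload 7.1 kg.
Tool frame: the origin (TCP) lies at the very end of the fingers, on their centre line; the grasp point (between the pads) lies tcp_to_grasp behind it (tcp_to_grasp is the distance from the TCP to the grasp point, in mm); z points along the fingers, x is the direction in which the jaws open and shut, and the axes are right-handed (so a half turn about z gives the same grasp; the last joint's range is limited). The gripper opens to 88 mm and grips with 3 to 60 N. Pads are 20 mm wide; open, the fingers measure 115 mm over their backs; the gripper's body (75 mm by 178 mm) begins 61 mm behind the grasp point.
Start: joints at [1.14, 0.423, 1.63, -0, 1.089, -0.019], TCP at [250.13, 572.748, 222.675] pointing down, gripper open.
Joint ranges: [-3, 3], [-0.9, 2.11], [0.09, 2.58], [-1.31, 4.45], [0.11, 2.69], [-2.54, 2.54]. Speed limits (rad/s): [2.39, 2.39, 3.01, 3.14, 3.14, 3.14].

### API

Orientations are given as a rotation vector (axis times angle).
In Python, from workcell import get_obs, get_image, close_job, recognise, mark_of, tcp_to_grasp gives the robot as it stands. The module is installed in compiled form; this text tells all that it offers.
- The arm moves only by the tool move_arm, never from a script. Its argument "motion" is a list of rows, each a list of 7 numbers: the shift along the world's x, y, z in mm, then the turn, a rotation vector about the world's x, y, z in rad, then the finger opening in mm, from 0 to 87.8. A call has 1 to 5 rows; each row is the pose to reach, as a shift and turn from the pose commanded when the call began; what a row does not reach only later rows make up. A row lasts 1/12 s, in which the tool goes at most 41.7 mm and 7.16 degrees, less where a joint would pass 70% of its speed; a pose out of reach is approached as far as the arm can. A call with a gripper value outside its range is refused whole. The fingers move at their own pace and stop on an object; the grip force is fixed at half the most. Time passes only in rows, so rows that repeat a pose let the fingers close. It gives the time, the measured TCP pose, the force and the opening at its end, in the units of the state.
- get_obs(): the state, without advancing time (a new reading comes with each control period).
- get_image(name): name is "side" or "top"; returns a dict with "color" (420x560x3 uint8, red, green, blue), "mtx" (3x3 intrinsics, pixels), "camera_from_world" (4x4, takes a point from world to camera coordinates). Camera axes: x right, y up, looking along -z (the intrinsics and any distortion apply to the point x, -y, -z); pixel columns grow to the right and rows downward; lengths in mm; the calibration is good to about 2 mm. A picture is of the moment at which its call begins. There is no depth.
- close_job(): hands the job in, once; it reports no verdict.
Trained networks look in a picture, given as the dict that the camera call returned (one of the last four; its "shot" number tells which), for a name from the list of things; names that differ only in an ending like _2 or _b are one class to them, and where a whole thing is asked for, a point or a joint stands for the part that bears it (a point fixed in the world has none). Each returns a list of dicts, best first, with "p" (0 to 1); they miss things now and then, are a little off and sometimes report something else, mostly with a low value. They report only what shows in the picture. A call takes as long as a camera call.
- recognise(picture, label): "bbox" ([centre column, centre row, width, height] in pixels, round what is visible of it).
- mark_of(picture, label): "location" ([row, column] in pixels: a listed point, or the origin of a listed thing).
The state is a dict: "t": time; "qpos": joint angles; "qvel": joint speeds; "joint_torque": joint torques, N m; "ee_pos": TCP position; "orientation": TCP orientation; "ft_force": force on the tool from outside, world axes, zero at the start; "moment": the same for the moment, N m; "width": finger opening in mm.
Only numpy, scipy, OpenCV 4.12 (cv2) and the standard library are available. Lean on these libraries where they do the work, as an engineer would, in place of code of your own. Each camera call takes 0.05 s, during which the arm holds its last target. There are 200 camera calls.

### The job

One of the three bolts of the grey clamping bar has worked loose. With all caps shut, tap the bolt ends that stick up through the blue caps, pushing each down firmly, until you find the one that sinks and stays down; then lift that bolt's cap at least 50 degrees and finish while still holding it open, so that I can get the spanner on its nut. Keep the other two caps shut, and leave the spanner, the cup and the clay lump where they are.

Things in the scene. Friction and masses are not known exactly. Their poses are not given: they have to be found in the camera images.
- bolt_1 (a joint): how far the left bolt has sunk, in m: 0 as found, at most 0.008. A tight bolt gives less than 0.002 when tapped; the loose one slides down 0.008 under a push of about 4 N and stays down. Which bolt is loose differs from start to start and cannot be seen
- bolt_1_top (a point): centre of the flat upper end of the left bolt, a grey steel stud 18 mm in diameter that stands upright through the hole of its closed cap, 18 mm above the cap's top face and 74 mm above the table
- cap_1 (a joint): opening angle of the left bolt's cap, in rad: 0 shut (level), stop at 1.3. It moves freely, weighs 120 g and falls shut when let go
- cap_1_lug (a point): centre of the black round grip lug at the free end of the left cap: a lying cylinder 18 mm in diameter and 22 mm long along the hinge line (grip its two flat ends, 22 mm apart; it can turn between the fingers, or be pushed up from below). With the cap shut it stands 62 mm above the table, 27 mm out in front of the bar, with nothing beneath it. Site x axis points along the cap from lug to hinge, y along the hinge line, z out of the cap's top face
- cap_1_hinge (a point): middle of the left cap's hinge line, 52 mm above the table at the bar's far edge; the bolt stands 30 mm and, cap shut, the lug 94 mm from it on the robot's side, the lug 10 mm above it. As the cap opens the lug rises and swings away from the robot about this line
- bolt_2 (a joint): how far the middle bolt has sunk, in m: 0 as found, at most 0.008. A tight bolt gives less than 0.002 when tapped; the loose one slides down 0.008 under a push of about 4 N and stays down. Which bolt is loose differs from start to start and cannot be seen
- bolt_2_top (a point): centre of the flat upper end of the middle bolt, a grey steel stud 18 mm in diameter that stands upright through the hole of its closed cap, 18 mm above the cap's top face and 74 mm above the table
- cap_2 (a joint): opening angle of the middle bolt's cap, in rad: 0 shut (level), stop at 1.3. It moves freely, weighs 120 g and falls shut when let go
- cap_2_lug (a point): centre of the black round grip lug at the free end of the middle cap: a lying cylinder 18 mm in diameter and 22 mm long along the hinge line (grip its two flat ends, 22 mm apart; it can turn between the fingers, or be pushed up from below). With the cap shut it stands 62 mm above the table, 27 mm out in front of the bar, with nothing beneath it. Site x axis points along the cap from lug to hinge, y along the hinge line, z out of the cap's top face
- cap_2_hinge (a point): middle of the middle cap's hinge line, 52 mm above the table at the bar's far edge; the bolt stands 30 mm and, cap shut, the lug 94 mm from it on the robot's side, the lug 10 mm above it. As the cap opens the lug rises and swings away from the robot about this line
- bolt_3 (a joint): how far the right bolt has sunk, in m: 0 as found, at most 0.008. A tight bolt gives less than 0.002 when tapped; the loose one slides down 0.008 under a push of about 4 N and stays down. Which bolt is loose differs from start to start and cannot be seen
- bolt_3_top (a point): centre of the flat upper end of the right bolt, a grey steel stud 18 mm in diameter that stands upright through the hole of its closed cap, 18 mm above the cap's top face and 74 mm above the table
- cap_3 (a joint): opening angle of the right bolt's cap, in rad: 0 shut (level), stop at 1.3. It moves freely, weighs 120 g and falls shut when let go
- cap_3_lug (a point): centre of the black round grip lug at the free end of the right cap: a lying cylinder 18 mm in diameter and 22 mm long along the hinge line (grip its two flat ends, 22 mm apart; it can turn between the fingers, or be pushed up from below). With the cap shut it stands 62 mm above the table, 27 mm out in front of the bar, with nothing beneath it. Site x axis points along the cap from lug to hinge, y along the hinge line, z out of the cap's top face
- cap_3_hinge (a point): middle of the right cap's hinge line, 52 mm above the table at the bar's far edge; the bolt stands 30 mm and, cap shut, the lug 94 mm from it on the robot's side, the lug 10 mm above it. As the cap opens the lug rises and swings away from the robot about this line
- clamp_bar: grey-painted steel clamping bar 75 x 280 x 34 mm, fixed to the table; origin at the centre of its underside, y along its length, x across it, away from the robot. It carries three bolts 100 mm apart along y (bolt_1 left at y = +100 mm, bolt_2 middle, bolt_3 right), each under its own blue hinged sheet-metal cap 64 x 58 mm whose top face is 56 mm above the table; the hinges are on the far side and the caps open upward from the robot's side.
- spanner: bystander: grey open-ended spanner 28 x 180 x 8 mm lying left of the bar; origin under its centre
- terra_cup: bystander: red-brown terracotta cup, 66 mm across, 63 mm high, standing behind the bar; origin under its centre
- clay_lump_1: bystander: grey lump of hard clay 39 x 66 x 26 mm right of the bar; origin under its centre
- panel_edge (a point): foot of the near edge of an upright wooden panel that is part of the furniture: it stands on the table left of and beyond the bar, 0.8 m high and 20 mm thick, and runs 360 mm straight away from the robot. Keep the arm and wrist to the right of it or on the robot side of it

How it is judged:
By the outcome, as a careful person would: the job done as asked, in the order asked, and still so for the second after the job is handed in, while the arm keeps its last pose, push and grip.
It also fails if it takes over 48 s, if anything falls off the work surface, if the arm or the gripper's body presses on something with over 40 N, if the wrist force passes 120 N, or if a joint passes its speed limit or range.

## Working session

There is one attempt and no reset: what is moved stays moved. The work goes in short steps, Python scripts to look and compute and a tool call to move; the robot and the scene stay as the last step left them, time stands still between calls to the robot, and variables do not carry over. Pictures are saved under pics/ and viewed, about 8 in all and at most 12, crops included, and the job is handed in when it is done.

Besides the shell and the picture viewer there is one more tool, called after "Emit:" as name(argument=value, ...) on one line, values as JSON. move_arm: Moves the arm, as the interface text tells. Its arguments: {"type":"object","properties":{"motion":{"type":"array"}},"required":["motion"]}

```bash
mkdir -p pics; cat > h.py <<'E'
import numpy as np, cv2
from workcell import *
def ray(im,col,row):
    M=im["camera_from_world"];R=M[:3,:3];c=-R.T@M[:3,3]
    d=np.linalg.inv(im["mtx"])@[col,row,1]
    d=R.T@(d*[1,-1,-1]); return c,d
def at_z(im,col,row,z):
    c,d=ray(im,col,row); return c+d*(z-c[2])/d[2]
def proj(im,p):
    q=im["camera_from_world"]@np.r_[p,1]; q=im["mtx"]@(q[:3]*[1,-1,-1]); return q[:2]/q[2]
def save(im,n,box=None,s=1):
    a=im["color"][:,:,::-1]
    if box: a=a[box[1]:box[3],box[0]:box[2]]
    cv2.imwrite("pics/"+n,cv2.resize(a,None,fx=s,fy=s,interpolation=cv2.INTER_CUBIC))
E
python3 - <<'E'
from h import *
np.set_printoptions(precision=1,suppress=True)
o=get_obs();print(o["t"],o["ee_pos"],o["orientation"],o["ft_force"],o["width"],tcp_to_grasp)
Z={"bolt_2_top":74,"cap_2_lug":62,"cap_2_hinge":52,"clamp_bar":0,"spanner":0,"terra_cup":0,"clay_lump_1":0,"panel_edge":0}
for n in("top","side"):
    im=get_image(n);save(im,n+"0.png");print(n,"cam",ray(im,280,210))
    for k,z in Z.items():
        for r in mark_of(im,k)[:4]:
            l=r["location"];print(k,round(r["p"],2),np.array(l),at_z(im,l[1],l[0],z))
E
```

```text
0.0 [249.9 572.3 221.9] [ 2.6  1.7 -0. ] [ 0.  -0.2 -0.2] 87.92930188176275 18.700000000000003
top cam (array([ 351.4, -179.5, 1288.8]), array([ 0.2, -0. , -1. ]))
bolt_2_top 0.53 [237.3 296.5] [ 515.1 -242.7   74. ]
cap_2_lug 0.97 [261.2 301. ] [ 447.1 -254.3   62. ]
cap_2_hinge 0.94 [229.7 299.2] [ 540.5 -252.5   52. ]
clamp_bar 0.74 [243.4 295.3] [ 506.4 -242.4    0. ]
spanner 0.84 [261.3 162.4] [459.9 161.2   0. ]
terra_cup 0.81 [166.5 238.9] [754. -71.   0.]
terra_cup 0.62 [258.6 333.3] [ 457.8 -356.4    0. ]
clay_lump_1 0.49 [271.5 384.2] [ 416.  -508.3    0. ]
panel_edge 0.82 [219.1 161.3] [589.8 168.6   0. ]
side cam (array([  356.8, -1194.7,   486.1]), array([ 0.2,  0.9, -0.4]))
cap_2_lug 0.98 [232.8 226.3] [ 442.5 -246.2   62. ]
cap_2_hinge 0.9 [233.1 262.9] [ 538.9 -243.5   52. ]
clamp_bar 0.86 [250.9 250.4] [ 506. -238.    0.]
spanner 0.45 [203.4 222. ] [466.5 149.2   0. ]
terra_cup 0.7 [218.8 317. ] [753.8 -50.7  -0. ]
clay_lump_1 0.62 [310.2 224.5] [ 411. -495.    0.]
panel_edge 0.68 [200.9 254.7] [584.7 155.    0. ]
```

```bash
cd pics; python3 -c "
import cv2,numpy as np
cv2.imwrite('both0.png',cv2.resize(np.hstack([cv2.imread('top0.png'),cv2.imread('side0.png')]),(800,300)))"
```

```text
(no output)
```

View pics/top0.png

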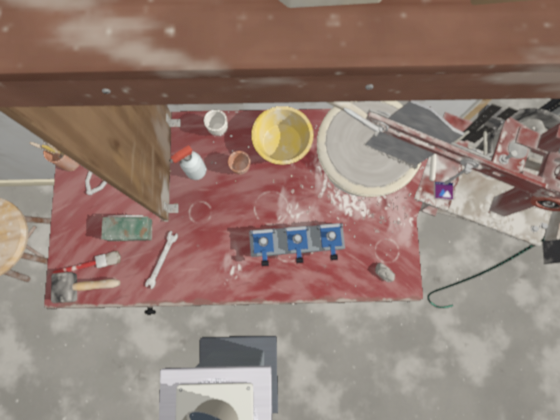

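View pics/side0.png

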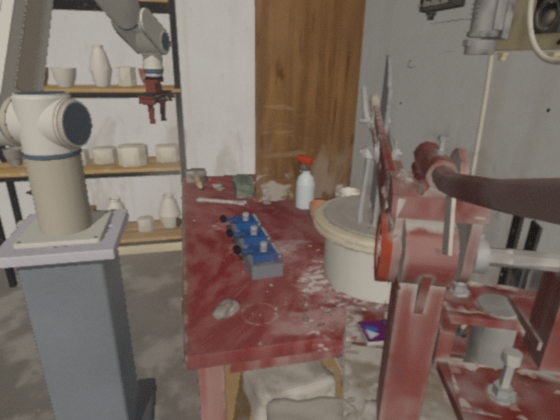

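Top view: the three blue caps are at about (263,241), (297,239) and (331,237), with their lugs at (265,262), (299,260) and (334,257). Side view: caps run from (240,218) to (262,250). Next I'll fit the bar pose using both views.

```bash
cat > fit.py <<'E'
from h import *
from scipy.optimize import least_squares
np.set_printoptions(precision=1,suppress=True)
ims={n:get_image(n) for n in("top","side")}
obs=[]
for n,im in ims.items():
    for k in("bolt_2_top","cap_2_lug","cap_2_hinge"):
        for r in recognise(im,k)[:4]: print(n,k,"bb",round(r["p"],2),np.array(r["bbox"]))
    for k in("bolt_1_top","cap_1_lug","cap_3_lug","cap_3_hinge","bolt_3_top"):
        for r in mark_of(im,k)[:4]: print(n,k,round(r["p"],2),np.array(r["location"]))
    hsv=cv2.cvtColor(im["color"],cv2.COLOR_RGB2HSV)
    m=cv2.inRange(hsv,(105,110,40),(125,255,255)); 
    N,L,S,C=cv2.connectedComponentsWithStats(m)
    for i in range(1,N):
        if S[i,4]>60: print(n,"blue",S[i],C[i])
save(ims["top"],"t1.png",(235,210,405,290),4.7)
save(ims["side"],"s1.png",(200,195,300,290),6)
E
python3 fit.py
```

```text
top bolt_2_top bb 0.62 [296.8 240.3   8.9   9.2]
top cap_2_lug bb 0.81 [299.  243.7  14.8  35.2]
top cap_2_lug bb 0.46 [330.6 244.4  22.7  35.1]
top cap_2_hinge bb 0.55 [297.4 244.1  22.9  40.2]
top cap_2_hinge bb 0.48 [238.4 161.2  20.6  24.2]
top bolt_1_top 0.37 [243.4 261.3]
top cap_1_lug 0.62 [260.4 268.8]
top cap_1_lug 0.27 [235.6 301.2]
top cap_3_lug 0.66 [258.  335.4]
top cap_3_hinge 0.65 [223.8 330.3]
top bolt_3_top 0.54 [231.1 331.3]
top blue [320 227  22  28 293] [330.9 238.5]
top blue [287 230  20  28 285] [297.  241.4]
top blue [253 233  20  28 280] [262.9 244.3]
side bolt_2_top bb 0.58 [255.1 231.4   9.9  10.1]
side cap_2_lug bb 0.58 [247.2 236.2  47.8  17.5]
side cap_2_hinge bb 0.66 [245.9 235.8  37.9  13.7]
side cap_2_hinge bb 0.23 [266.1 246.2   4.4   7.4]
side bolt_1_top 0.51 [214.8 247.2]
side cap_1_lug 0.89 [217.4 219.6]
side cap_3_lug 0.78 [246.3 233.7]
side cap_3_hinge 0.77 [247.6 272. ]
side cap_3_hinge 0.29 [239.8 265.5]
side bolt_3_top 0.6 [240.1 263.1]
side blue [226 215  50  48 774] [251.3 238.7]
```

View pics/t1.png

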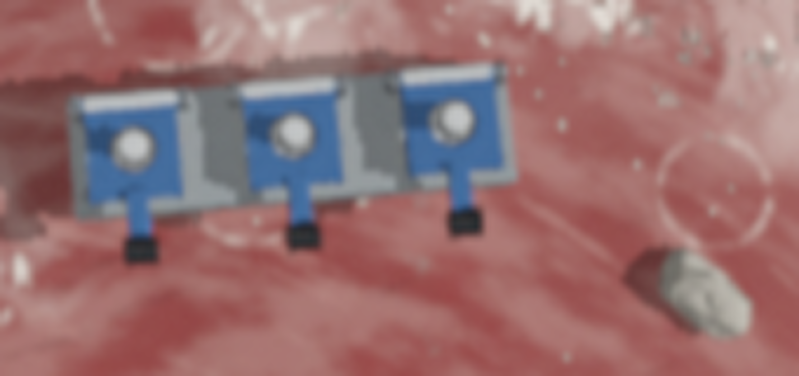

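View pics/s1.png

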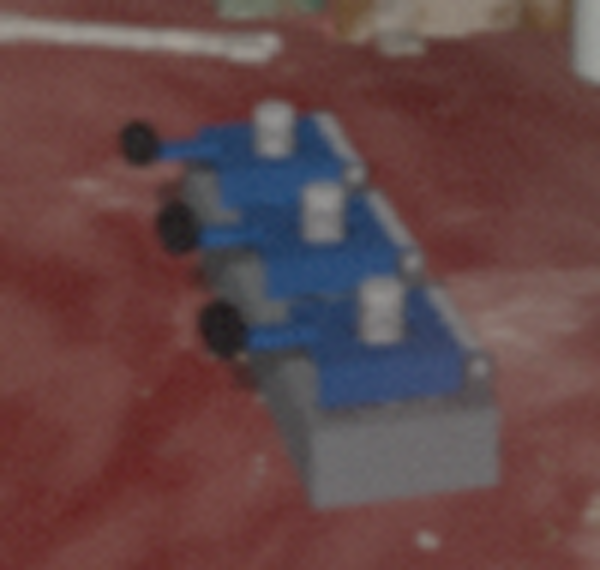

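The crops show bolt tops (top view) at (263.3,241.5), (297.6,238.7), (331.8,235.7), and lugs at (265,263), (299.5,260.2), (333.9,257). In the side view the bolt tops are at (245.8,213.3), (254,227), (263.7,243.3).

```bash
cat > fit2.py <<'E'
from h import *
from scipy.optimize import least_squares
np.set_printoptions(precision=1,suppress=True)
ims={n:get_image(n) for n in("top","side")}
T=[(263.3,241.5),(297.55,238.7),(331.8,235.7)];TL=[(265,263),(299.5,260.2),(333.9,257)]
S=[(245.8,213.3),(254,227),(263.7,243.3)];SL=[(223.2,218.8),(229.7,232.8),(237.2,249.7)]
def pts(v,lug,off=0):
    x,y,a=v;u=np.array([np.cos(a),np.sin(a)]);w=np.array([-u[1],u[0]])
    return [np.r_[np.array([x,y])+u*(-64 if lug else 0)+w*(100-100*i+off),62 if lug else 74] for i in range(3)]
def res(v,which=("top","side")):
    o=[]
    for n,B,L,of in(("top",T,TL,0),("side",S,SL,-8)):
        if n in which:
            for P,Q in((pts(v,0),B),(pts(v,1,of),L)):
                for p,q in zip(P,Q):o.append(proj(ims[n],p)-q)
    return np.ravel(o)
for w in(("top",),("side",),("top","side")):
    f=least_squares(res,[510,-245,0.05],args=(w,),x_scale=[1,1,.01]);print(w,f.x[:2],round(f.x[2],4),"rms",np.sqrt(np.mean(f.fun**2)))
print(f.fun.reshape(-1,2).T)
print("bolts",pts(f.x,0),"lugs",pts(f.x,1))
E
python3 fit2.py
```

```text
('top',) [ 512.8 -245.8] 0.0668 rms 0.3954961425977519
('side',) [ 514.5 -242.8] 0.0597 rms 0.7914640034416278
('top', 'side') [ 513.5 -245.4] 0.0635 rms 0.6941700442112458
[[-0.4 -0.1  0.1 -0.3 -0.2 -0.2 -0.4 -0.5 -0.6  0.3  0.1  0.1]
 [-0.8 -0.9 -0.7  0.2  0.1  0.5 -0.4 -0.6 -0.8  1.2  1.6  1.8]]
bolts [array([ 507.2, -145.6,   74. ]), array([ 513.5, -245.4,   74. ]), array([ 519.9, -345.2,   74. ])] lugs [array([ 443.3, -149.7,   62. ]), array([ 449.6, -249.5,   62. ]), array([ 456. , -349.3,   62. ])]
```

Emit:
move_arm(motion=[[13,-36,0,0,0,-0.12,0],[26,-72,0,0,0,-0.24,0],[39,-108,0,0,0,-0.36,0],[52,-144,0,0,0,-0.48,0],[65,-180,0,0,0,-0.6,0]])

```text
t: 2.32
ee_pos: [315.3, 391.2, 222.7]
orientation: [-3.022, -0.859, -0.0]
ft_force: [-0.2, -0.3, 0.2]
width: 57.5
```

Emit:
move_arm(motion=[[13,-36,0,0,0,-0.12,0],[26,-72,0,0,0,-0.24,0],[39,-108,0,0,0,-0.36,0],[52,-144,0,0,0,-0.48,0],[65,-180,0,0,0,-0.6,0]])

```text
t: 2.73
ee_pos: [380.5, 211.1, 223.0]
orientation: [-3.14, 0.073, -0.001]
ft_force: [1.8, -0.2, -0.2]
width: 24.3
```

Emit:
move_arm(motion=[[13,-36,-4,0,0,-0.12,0],[26,-72,-8,0,0,-0.24,0],[39,-108,-12,0,0,-0.36,0],[52,-144,-16,0,0,-0.48,0],[65,-180,-20,0,0,-0.6,0]])

```text
t: 3.15
ee_pos: [445.6, 30.9, 202.9]
orientation: [-2.978, 0.999, -0.001]
ft_force: [0.9, -0.0, 0.3]
width: 0.5
```

Emit:
move_arm(motion=[[12,-35,-17,0,0,-0.12,0],[25,-71,-35,0,0,-0.24,0],[37,-106,-52,0,0,-0.36,0],[50,-142,-69,0,0,-0.48,0],[62,-177,-87,0,0,-0.6,0]])

```text
t: 3.57
ee_pos: [507.8, -146.4, 115.2]
orientation: [-2.55, 1.834, -0.002]
ft_force: [0.9, 0.7, 0.9]
width: 0.1
```

Emit:
move_arm(motion=[[0,0,-10,0,0,-0.12,0],[0,0,-20,0,0,-0.24,0],[0,0,-30,0,0,-0.26,0],[0,0,-32,0,0,-0.26,0],[0,0,-32,0,0,-0.26,0]])

```text
t: 3.98
ee_pos: [506.6, -143.8, 83.1]
orientation: [2.301, -2.138, -0.002]
ft_force: [0.0, 0.7, 0.2]
width: 0.7
```

```bash
python3 - <<'E'
from h import *
o=get_obs();print(o["ee_pos"],o["orientation"],o["ft_force"],o["qpos"])
a=get_image("top");b=get_image("side")
A=cv2.resize(a["color"][210:290,235:405],(800,376),interpolation=cv2.INTER_CUBIC)
B=cv2.resize(b["color"][180:290,180:340],(320,220),interpolation=cv2.INTER_CUBIC)
c=np.zeros((600,800,3),np.uint8);c[:376]=A;c[378:598,:320]=B
cv2.imwrite("pics/tap1.png",c[:,:,::-1])
E
```

```text
[ 506.62362487 -143.81090234   83.09825059] [ 2.30114315e+00 -2.13787806e+00 -2.03740901e-03] [0.03705594 0.73869067 0.1713305 ] [-2.99193405e-01  4.91975858e-01  1.93085026e+00  2.46955057e-05
  7.20199023e-01  1.19805844e+00]
```

View pics/tap1.png

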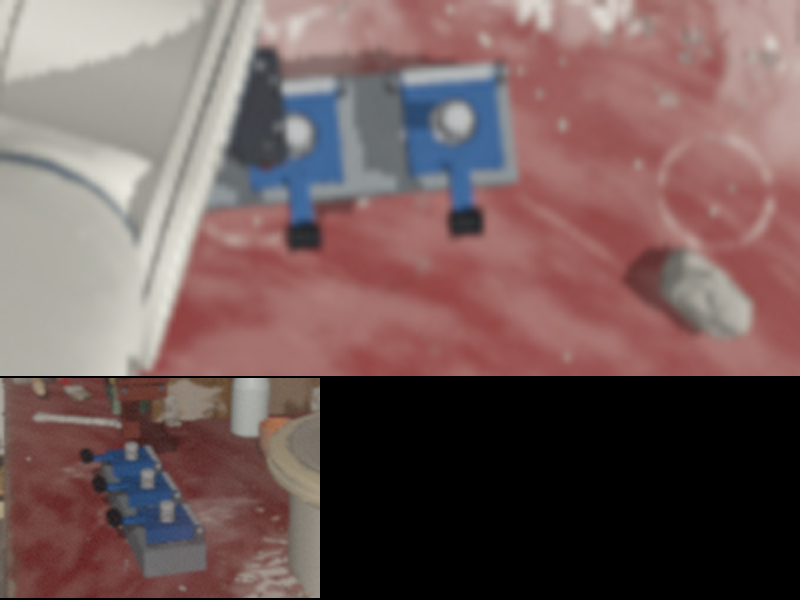

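The side view shows the closed fingertips just above bolt 1, lined up with it. Next I'll tap it slowly.

Emit:
move_arm(motion=[[0,0,-5,0,0,0,0],[0,0,-7,0,0,0,0],[0,0,-8,0,0,0,0],[0,0,-9,0,0,0,0],[0,0,-9,0,0,0,0]])

```text
t: 4.5
ee_pos: [507.1, -144.2, 74.6]
orientation: [2.298, -2.142, -0.0]
ft_force: [0.7, 0.1, 0.4]
width: 0.3
```

Emit:
move_arm(motion=[[0,0,-0.5,0,0,0,0],[0,0,-1,0,0,0,0],[0,0,-1,0,0,0,0]])

```text
t: 4.75
ee_pos: [507.2, -144.2, 73.9]
orientation: [-2.298, 2.142, -0.0]
ft_force: [-0.9, 0.3, 2.3]
width: 0.4
```

Emit:
move_arm(motion=[[0,0,-0.5,0,0,0,0],[0,0,-1,0,0,0,0],[0,0,-1,0,0,0,0]])

```text
t: 5.0
ee_pos: [507.3, -144.3, 73.7]
orientation: [-2.297, 2.142, -0.001]
ft_force: [-3.1, 1.9, 13.6]
width: 0.3
```

Emit:
move_arm(motion=[[0,0,-0.5,0,0,0,0],[0,0,-1,0,0,0,0],[0,0,-1,0,0,0,0]])

```text
t: 5.25
ee_pos: [507.5, -144.3, 73.6]
orientation: [-2.297, 2.142, -0.001]
ft_force: [-5.5, 2.0, 23.6]
width: 0.3
```

Bolt 1 holds at 23.6 N with less than 1 mm of give, so it's tight. On to bolt 2.

Emit:
move_arm(motion=[[0,0,10,0,0,0,0],[2,-30,16,0,0,0,0],[4,-65,16,0,0,0,0],[6,-101,14,0,0,0,0],[6,-101,7,0,0,0,0]])

```text
t: 5.67
ee_pos: [515.4, -251.0, 80.2]
orientation: [-2.294, 2.145, -0.01]
ft_force: [0.0, -0.6, -0.5]
width: 0.8
```

Emit:
move_arm(motion=[[0,0,-2,0,0,0,0],[0,0,-3,0,0,0,0],[0,0,-4,0,0,0,0],[0,0,-5,0,0,0,0],[0,0,-5,0,0,0,0]])

```text
t: 6.08
ee_pos: [513.0, -244.2, 73.6]
orientation: [2.299, -2.141, -0.001]
ft_force: [-1.0, 0.3, 1.2]
width: 0.6
```

Emit:
move_arm(motion=[[0,0,-0.5,0,0,0,0],[0,0,-1,0,0,0,0],[0,0,-1,0,0,0,0]])

```text
t: 6.33
ee_pos: [513.3, -244.8, 72.8]
orientation: [-2.298, 2.142, -0.0]
ft_force: [-0.7, 0.3, 1.9]
width: 0.2
```

Emit:
move_arm(motion=[[0,0,-0.5,0,0,0,0],[0,0,-1,0,0,0,0],[0,0,-1,0,0,0,0]])

```text
t: 6.58
ee_pos: [513.3, -245.2, 71.7]
orientation: [-2.297, 2.142, -0.001]
ft_force: [0.2, 0.5, 1.1]
width: 0.6
```

Emit:
move_arm(motion=[[0,0,-0.5,0,0,0,0],[0,0,-1,0,0,0,0],[0,0,-1,0,0,0,0]])

```text
t: 6.83
ee_pos: [513.3, -245.3, 70.6]
orientation: [-2.297, 2.143, -0.0]
ft_force: [0.9, 0.2, 2.3]
width: 0.4
```

Bolt 2 is giving way under a small force. I'll keep pushing to its stop at about 66 mm.

Emit:
move_arm(motion=[[0,0,-0.7,0,0,0,0],[0,0,-1.4,0,0,0,0],[0,0,-2,0,0,0,0],[0,0,-2,0,0,0,0]])

```text
t: 7.17
ee_pos: [513.2, -245.3, 68.6]
orientation: [-2.298, 2.143, -0.0]
ft_force: [1.6, -0.8, 1.4]
width: 0.6
```

Emit:
move_arm(motion=[[0,0,-0.7,0,0,0,0],[0,0,-1.4,0,0,0,0],[0,0,-2,0,0,0,0],[0,0,-2,0,0,0,0]])

```text
t: 7.5
ee_pos: [513.2, -245.4, 66.6]
orientation: [2.298, -2.143, 0.0]
ft_force: [0.9, 0.1, 0.7]
width: 0.2
```

Emit:
move_arm(motion=[[0,0,-0.5,0,0,0,0],[0,0,-1,0,0,0,0],[0,0,-1,0,0,0,0]])

```text
t: 7.75
ee_pos: [513.3, -245.4, 66.3]
orientation: [-2.298, 2.143, -0.0]
ft_force: [-1.1, 0.8, 8.7]
width: 0.6
```

Emit:
move_arm(motion=[[0,0,-0.7,0,0,0,0],[0,0,-0.7,0,0,0,0]])

```text
t: 7.92
ee_pos: [513.3, -245.4, 66.2]
orientation: [-2.298, 2.143, -0.001]
ft_force: [-2.2, 1.5, 14.3]
width: 0.5
```

Emit:
move_arm(motion=[[0,0,15,0,0,0,0],[0,0,40,0,0,0,20],[-20,-2,60,0,0,0,50],[-42,-3,60,0,0,0,50],[-64,-4,55,0,0,0,50]])

```text
t: 8.33
ee_pos: [449.5, -249.8, 121.6]
orientation: [-2.298, 2.141, -0.006]
ft_force: [0.2, 0.2, -0.7]
width: 23.6
```

Emit:
move_arm(motion=[[0,0,0,0,0,0,50],[0,0,0,0,0,0,50],[0,0,0,0,0,0,50]])

```text
t: 8.58
ee_pos: [449.7, -249.5, 120.0]
orientation: [-2.297, 2.143, -0.001]
ft_force: [0.6, 0.3, 0.3]
width: 43.5
```

```bash
python3 - <<'E'
from h import *
np.set_printoptions(precision=2,suppress=True)
o=get_obs();print(o["ee_pos"],o["orientation"],o["ft_force"],o["width"])
b=get_image("side");save(b,"s2.png",(200,175,300,275),6)
for k in("bolt_2_top","cap_2_lug"):print(k,mark_of(b,k)[:3])
p=[513.5,-245.4];l=o["ee_pos"]
print("bolt2 74/66",proj(b,[*p,74]),proj(b,[*p,66]),"tcp",proj(b,l))
E
```

```text
[ 449.71 -249.52  120.03] [-2.3   2.14 -0.  ] [0.6  0.31 0.33] 43.54788421421173
bolt_2_top [{'location': [228.0, 251.7], 'p': 0.58}]
cap_2_lug [{'location': [233.8, 224.7], 'p': 0.67}]
bolt2 74/66 [253.48 226.42] [253.49 229.23] tcp [228.61 212.07]
```

View pics/s2.png

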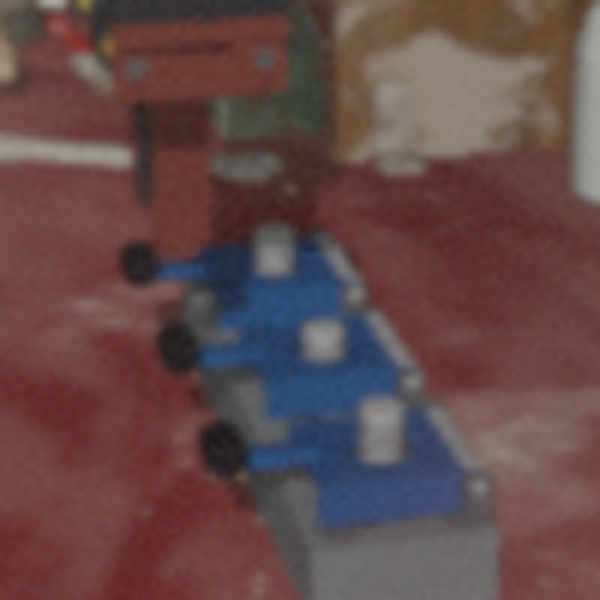

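Bolt 2, at crop (322,335), is visibly shorter than its neighbours, and the fingers line up with lug 2 at (179,345). Next I'll descend and grip the lug.

Emit:
move_arm(motion=[[0,0,-20,0,0,0,55],[0,0,-40,0,0,0,55],[0,0,-58,0,0,0,55],[0,0,-70,0,0,0,55],[0,0,-72,0,0,0,55]])

```text
t: 9.15
ee_pos: [448.4, -248.5, 45.9]
orientation: [2.297, -2.142, -0.005]
ft_force: [-0.7, 0.5, -0.1]
width: 55.1
```

Emit:
move_arm(motion=[[0,0,0,0,0,0,40],[0,0,0,0,0,0,30],[0,0,0,0,0,0,26],[0,0,0,0,0,0,24],[0,0,0,0,0,0,20]])

```text
t: 9.57
ee_pos: [449.6, -249.5, 48.8]
orientation: [-2.297, 2.142, -0.002]
ft_force: [-1.1, -0.1, 0.4]
width: 25.4
```

Emit:
move_arm(motion=[[0,0,0,0,0,0,10],[0,0,0,0,0,0,10],[0,0,0,0,0,0,10]])

```text
t: 9.82
ee_pos: [449.5, -249.3, 48.6]
orientation: [-2.297, 2.143, -0.001]
ft_force: [-0.2, 1.7, 5.9]
width: 21.4
```

Emit:
move_arm(motion=[[1.3,0.1,8.1,0,0,0,10],[3.2,0.2,16.2,0,0,0,10],[5.8,0.4,24,0,0,0,10],[9.1,0.6,31.5,0,0,0,10],[13.1,0.8,38.8,0,0,0,10]])

```text
t: 10.23
ee_pos: [462.3, -248.4, 87.6]
orientation: [2.297, -2.142, -0.0]
ft_force: [2.1, -0.9, -4.8]
width: 21.6
```

```bash
python3 - <<'E'
from h import *
b=get_image("side");save(b,"s3.png",(200,175,300,275),6);o=get_obs();print(o["ee_pos"],o["ft_force"],o["width"])
E
```

```text
[ 463.12559802 -248.39624759   88.71887928] [-1.90775581  0.98400029 -1.28504515] 21.65811621745339
```

View pics/s3.png

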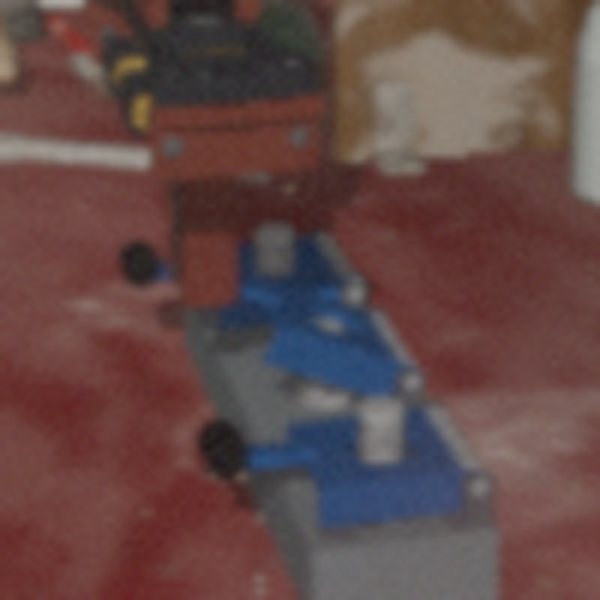

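The middle cap is lifting, seen tilted at crop (320,330), with its lug between the fingers. The other two caps are still shut, so I'll continue along the arc.

Emit:
move_arm(motion=[[4.5,0.3,6.8,0,0,0,10],[9.7,0.6,13.3,0,0,0,10],[15.3,1.0,19.3,0,0,0,10],[21.5,1.4,24.7,0,0,0,10],[28.1,1.8,29.6,0,0,0,10]])

```text
t: 10.7
ee_pos: [490.6, -246.5, 116.9]
orientation: [2.297, -2.142, -0.001]
ft_force: [0.0, -2.2, -4.0]
width: 21.6
```

Emit:
move_arm(motion=[[7.1,0.5,4.3,0,0,0,10],[14.5,0.9,8,0,0,0,10],[18.3,1.2,9.5,0,0,0,10],[18.3,1.2,9.5,0,0,0,10],[18.3,1.2,9.5,0,0,0,10]])

```text
t: 11.12
ee_pos: [509.1, -245.4, 126.3]
orientation: [-2.298, 2.142, -0.001]
ft_force: [-1.8, 0.2, 6.1]
width: 21.5
```

```bash
python3 - <<'E'
from h import *
b=get_image("side");save(b,"s4.png",(200,155,300,255),6);o=get_obs();print(o["ee_pos"],o["ft_force"],o["width"])
g=o["ee_pos"][:2];z=o["ee_pos"][2]+13.3
u=np.array([np.cos(.0635),np.sin(.0635)]);h=np.array([513.5,-245.4])+30*u
print("angle",np.degrees(np.arctan2(z-52,(h-g)@u))-6.07,"r",np.hypot(z-52,(h-g)@u))
for k in("cap_2_lug","bolt_2_top"):print(mark_of(b,k)[:3])
E
```

```text
[ 509.11423218 -245.36898319  126.34384968] [-1.39522871 -0.12466876  4.65722916] 21.81479317375519
angle 62.51429778127767 r 94.14394447595754
[{'location': [200.5, 246.3], 'p': 0.82}, {'location': [250.4, 237.4], 'p': 0.24}]
[{'location': [228.3, 253.2], 'p': 0.47}, {'location': [220.8, 317.3], 'p': 0.41}]
```

View pics/s4.png

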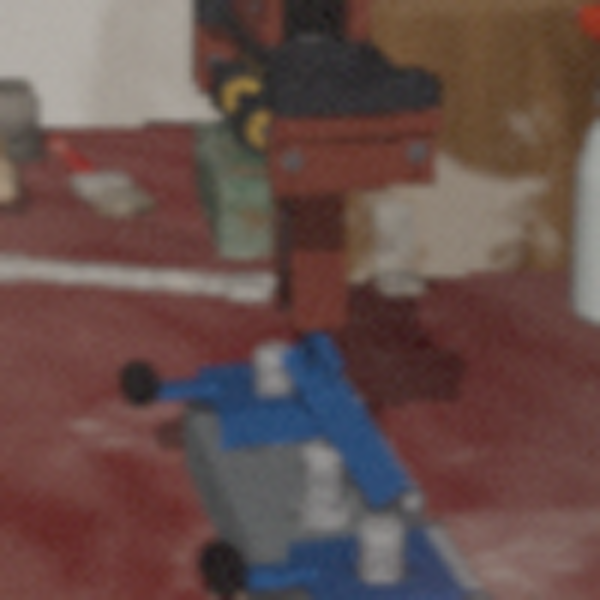

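Cap 2 is open and held in the fingers at about 62°, with its stud exposed at (322,480). Caps 1 and 3 are shut, so I'll hand in.

```bash
python3 -c "
from workcell import *
print(close_job());o=get_obs();print(o['t'],o['ee_pos'],o['width'])"
```

```text
the job is handed in; nothing more can be done
None
the job is handed in; nothing more can be done
```

The loose bolt is the middle one (bolt 2). I handed in with the gripper still holding its cap open at about 62°, at about 11 s on the clock.

- **Bolt 1 (left):** it is tight. It gave less than 1 mm under about 24 N.
- **Bolt 2 (middle):** it slid down about 8 mm under only a couple of newtons and stopped firmly at about 14 N. A picture after I released it showed it still down.
- **Bolt 3 (right):** I did not tap it, because the loose one had already been found.

**Last checks:**
- **Opening angle:** the 62° is worked out from the arm's pose, not measured directly. The lug sits 94.1 mm from the hinge, against 94.5 mm expected. The last side picture agrees that the cap is well open.
- **Grip:** the fingers are 21.8 mm apart, which matches the 22 mm lug.
- **Other two caps:** both were shut in the last picture.
- **Bystanders:** the arm never worked close to the spanner, the cup or the clay lump, but I did not re-measure where they are at the end.

None of the checks failed. The two cameras placed the bar about 2 to 3 mm apart. That was small enough for the taps and the grip.

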